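Push up the counterweighted guard and push the pad home

TASK

With the fingers, push the red and white guard arm up past its balance point so that it falls over to the left and stays raised by itself. Then push the yellow note pad along the bed, between the white lines, until its far edge sits flush against the aluminium back gauge. Only push: do not lift the pad, and leave everything else where it is.

Things in the scene. Friction and masses are not known exactly. Their poses are not given: they have to be found in the camera images.
- bed: grey bed of a pad finishing station, fixed to the worktop, top 10 mm above it. Origin: on the worktop under the lane's middle, in the guard arm's plane; x along the lane to the back gauge (away from the robot at yaw 0), y left, z up. Bed: x -135..65, y -90..210 mm. White lane lines at y = -60 and 60. The arm's fork is left of the lane, round y = 150 (x -24..24, 77 mm tall)
- gauge (a point): middle of the lane face of the back gauge, an upright aluminium strip across the lane's end, at bed x = 40, y = 0 mm, 25 mm above the worktop; the strip is 180 mm long in y, 12 mm thick, and its top is 40 mm above the worktop. Axes as the bed
- pivot (a point): point on the guard arm's hinge axis, which runs along the bed's x; at bed x 0, y 150, z 60 mm, axes as the bed
- guard (a joint): swing of the guard arm (0.55 kg, counterweighted, damped) about the pivot, rad: 0 = down across the lane (start); grows as it is pushed up and over to the left (bed +y); end stop 1.9. Let go below about 0.7 rad it falls back to 0, beyond that it falls over slowly to 1.9 in 1 to 3 s and stays. Raised it all stands left of bed y = 125 mm
- boom (a point): free end of the red and white boom (14 mm thick in x, 16 mm high). Arm down: it runs level from the pivot to here, at bed x 0, y -40, z 54 mm (underside 46 mm above the worktop), and a clear plate, 5 mm thick, bed y -40..47, hangs from it to 20 mm above the worktop and bars the lane. Axes turn with the arm
- grip_rod (a point): middle of the arm's black grip rod, 16 mm diameter, along bed x from -75 to 10 mm (this point at -45), on a steel stalk (12 mm diameter, x = 0) upright on the boom. Arm down: at bed y 40, z 125 mm, 128 mm from the hinge axis. Pushed left (bed +y) with 1 to 3 N it swings up and over about the axis: straight above the pivot, at z 188 mm, at 1.04 rad
- note_pad: yellow pad of sticky notes, 50x50 mm, a firm block 18 mm high (curled top sheets to 24 mm), about 0.09 kg, loose on the bed in the lane, on the robot's side of the guard, turned up to 0.12 rad. Origin: centre of its underside; x as the bed's, z up. Against the gauge its origin is at bed x = 15 mm
- clip: red bulldog clip, 43x41x17 mm, lying on the bed left of the lane. Origin: centre of its underside. A bystander, to be left alone
- eraser: pink eraser, 20x44x12 mm, lying on the bed left of the lane. Origin: centre of its underside. A bystander, to be left alone
- roll: roll of white labels, 44 mm across and 30 mm tall, lying on the worktop right of the bed. Origin: centre of its underside. A bystander, to be left alone
- marker: white marker with a blue cap, 17x132x19 mm, lying on the worktop to the right. Origin: centre of its underside. A bystander, to be left alone
- calculator: dark calculator, 125x74x16 mm, lying on the worktop to the left. Origin: centre of its underside. A bystander, to be left alone
Mind the look-alikes: they are no part of the job. What is meant by the note_pad is not purple, and is the smaller of those in its own colour.

How it is judged (in metres and radians):
On the way, in this order (a step that is already met when the one before it is completed fails the run):
1. the guard arm stands raised at its stop by itself, untouched (value of joint guard above 1.75 rad and velocity of joint guard between -0.1 and 0.1 rad/s and contact force between each of the fingers, the arm and guard below 0.1 N), for 0.3 s.
2. the pad lies flush against the back gauge (x of note_pad in the frame of bed between 0.01 and 0.02 m and y of note_pad in the frame of bed between -0.045 and 0.045 m and z of note_pad in the frame of bed below 0.016 m and angle between the x axis of note_pad and the x axis of bed, either way round below 0.14 rad and angle between note_pad's own z axis and vertical below 0.1 rad and linear speed of note_pad below 0.01 m/s), for 0.2 s.
At the end, for the whole second after the job is handed in: The guard arm rests raised (joint above 1.75 rad, still), and the note pad lies flat and still on the bed, its origin at bed x 10 to 20 mm (touching the gauge within 5 mm), within 45 mm of the lane's middle, square to the gauge within 0.14 rad (all of step 2 and value of joint guard above 1.75 rad and velocity of joint guard between -0.1 and 0.1 rad/s).
It fails at once if the pad is lifted (more than 15 mm off the bed) or tipped (z of note_pad in the frame of bed above 0.025 m or angle between note_pad's own z axis and vertical above 0.6 rad).
It fails at once if a bystander is moved by more than 30 mm (distance of any of clip, eraser, roll, marker, calculator from where it was at the start of the episode above 0.03 m).
It also fails if it takes over 56 s, if anything falls off the work surface, if the arm or the gripper's body presses on something with over 40 N, if the wrist force passes 120 N, or if a joint passes its speed limit or range.

ROBOT

A 6-joint arm with a two-finger parallel gripper is mounted at the origin on a cart in front of the work surface, level with it; the furniture and walls round the work are solid. World frame = base frame: x ahead of the robot, y to its left, z up, the work surface at z = 0. Lengths are in mm, angles in rad, forces in N, time in s.
With the tool pointing down it reaches from about 350 to 875 mm from the base axis. Payload 4.2 kg.
Tool frame: the origin (TCP) lies at the very end of the fingers, on their centre line; the grasp point (between the pads) lies 19 mm behind it; z points along the fingers, y is the direction in which the jaws open and shut (so a half turn about z gives the same grasp; the last joint's range is limited). The gripper opens to 85 mm and grips with 20 to 120 N. Pads are 22 mm wide; open, the fingers measure 114 mm over their backs; the gripper's body (76 mm by 85 mm) begins 54 mm behind the grasp point. The pads swing forward as they close: fully open they stand 13 mm farther back than shut.
Start: joints at [-0.906, 0.385, 0.008, 0, -1.194, -0.259], TCP at [246.734, -574.214, 231.312] pointing down, gripper open.
Joint ranges: [-3.14, 3.14], [-1.21, 2.06], [-1.07, 1.41], [-3.16, 2.05], [-2.99, -0.16], [-3.1, 3.1]. Speed limits (rad/s): [2.79, 2.79, 3.14, 3.14, 3.14, 3.14].

INTERFACE

Orientations are given as a unit quaternion [x, y, z, w].
In Python, from bench import telemetry, eyes, arm gives the robot as it stands. The module is installed in compiled form; this text tells all that it offers.
- The arm moves only by the tool move_arm, never from a script. Its argument "deltas" is text: rows parted by semicolons, each of 6 numbers parted by spaces: the shift along the tool's x, y, z in cm, then the turn, a rotation vector about the tool's x, y, z in rad. A call has 1 to 12 rows; each row shifts and turns the commanded pose from where the row before left it, along the tool's axes as they then stand; what a row does not reach is not made up. A row lasts 1/8 s, in which the tool goes at most 62.5 mm and 10.7 degrees, less where a joint would pass 70% of its speed; a pose out of reach is approached as far as the arm can. A call is refused whole if a number of a shift passes 6.25 or a number of a turn 0.188, either way. A call with a gripper value outside its range is refused whole. "grip" is the finger opening in cm, from 0 to 8.54, set as the call begins (left out, the last holds). The fingers move at their own pace and stop on an object; the grip force is fixed at half the most. Time passes only in rows, so rows that do not move let the fingers close. It gives the time, the measured TCP pose, the force and the opening at its end, in the units of the state.
- telemetry.read_state(): the state, without advancing time (a new reading comes with each control period).
- eyes.get_image(name): name is "scene" or "top" or "wrist"; returns a dict with "pixels" (384x512x3 uint8, blue, green, red), "range_z" (384x512 float32, mm along the optical axis (not along the pixel's ray), 0 where there is no reading), "fx", "fy", "cx", "cy" (pixels), "origin" and "orientation" of the camera in the world; the wrist camera has in their place "tool_from_camera" (4x4, takes a point from camera to tool coordinates, whose origin is the TCP and whose axes are the flange's). Camera axes: x right, y up, looking along -z (the intrinsics and any distortion apply to the point x, -y, -z); pixel columns grow to the right and rows downward; lengths in mm; the calibration is good to about 2 mm. A picture is of the moment at which its call begins: read the wrist's pose just before it.
- arm.job_done(): hands the job in, once; it reports no verdict.
Trained networks look in a picture, given as the dict that the camera call returned (one of the last four; its "shot" number tells which), for a name from the list of things; names that differ only in an ending like _2 or _b are one class to them, and where a whole thing is asked for, a point or a joint stands for the part that bears it (a point fixed in the world has none). Each returns a list of dicts, best first, with "p" (0 to 1); they miss things now and then, are a little off and sometimes report something else, mostly with a low value. They report only what shows in the picture. A call takes as long as a camera call. They do not tell look-alikes from the thing itself.
- eyes.boxes_of(picture, name): "point" ([x, y, z] in mm, in world coordinates, good to about 4 mm: the middle of the surface that is visible of it).
The state is a dict: "clock": time; "joints": joint angles; "joint_vel": joint speeds; "joint_efforts": joint torques, N m; "position": TCP position; "ee_rot": TCP orientation; "contact_force": force on the tool from outside, world axes, zero at the start; "wrist_torque": the same for the moment, N m; "gripper_width": finger opening in mm.
Only numpy, scipy, OpenCV 4.12 (cv2) and the standard library are available. Lean on these libraries where they do the work, as an engineer would, in place of code of your own. Each camera call takes 0.05 s, during which the arm holds its last target.

## Working session

There is one attempt and no reset: what is moved stays moved. The work goes in short steps, Python scripts to look and compute and a tool call to move; the robot and the scene stay as the last step left them, time stands still between calls to the robot, and variables do not carry over. Pictures are saved under pics/ and viewed, and the job is handed in when it is done.

Besides the shell and the picture viewer there is one more tool, called as name(argument=value, ...), one argument or row to a line, values as JSON. move_arm: Moves the arm, as the interface text tells. Its arguments: {"type":"object","properties":{"deltas":{"type":"string"},"grip":{"type":"number"}},"required":["deltas"]}

```bash
mkdir -p pics; cat > h.py <<'E'
import numpy as np, cv2
from scipy.spatial.transform import Rotation as R
from bench import telemetry, eyes, arm
def px2w(im,u,v,z=None):
    Rm=R.from_quat(im["orientation"]).as_matrix(); o=np.array(im["origin"])
    d=np.array([(u-im["cx"])/im["fx"],-(v-im["cy"])/im["fy"],-1.0]); 
    if z is None: return o+Rm@(d*im["range_z"][int(v),int(u)])
    w=Rm@d; return o+w*(z-o[2])/w[2]
def cloud(im):
    v,u=np.mgrid[0:384,0:512]; r=im["range_z"]
    d=np.stack([(u-im["cx"])/im["fx"],-(v-im["cy"])/im["fy"],-np.ones_like(r)],-1)*r[...,None]
    return d@R.from_quat(im["orientation"]).as_matrix().T+np.array(im["origin"])
E
python3 - <<'E'
from h import *
s=telemetry.read_state(); print({k:np.round(v,3) for k,v in s.items()})
for n in ("scene","top"):
    im=eyes.get_image(n); cv2.imwrite(f"pics/{n}0.png",im["pixels"]); print(n,im.keys(),im["origin"])
    for t in ("note_pad","grip_rod","clip","eraser","roll","marker","calculator","bed"):
        print(t,[(np.round(b["point"],0),round(b["p"],2)) for b in eyes.boxes_of(im,t)])
E
```

```text
{'clock': np.float64(0.0), 'joints': array([-0.906,  0.386,  0.007, -0.   , -1.194, -0.259]), 'joint_vel': array([ 0.   ,  0.   ,  0.001,  0.001,  0.   , -0.   ]), 'joint_efforts': array([-1.0000e-03, -3.9229e+01,  1.8840e+01,  4.1860e+00, -5.0000e-03,
       -0.0000e+00]), 'position': array([ 246.483, -573.699,  230.222]), 'ee_rot': array([-0.201,  0.98 ,  0.001, -0.   ]), 'contact_force': array([ 0.67 , -0.128,  0.728]), 'wrist_torque': array([0.014, 0.036, 0.034]), 'gripper_width': np.float64(85.803)}
scene dict_keys(['pixels', 'range_z', 'fx', 'fy', 'cx', 'cy', 'origin', 'orientation', 'shot']) [-411.73309683 -676.80703035 1081.07481198]
note_pad [(array([493., 278.,  27.]), 0.72), (array([463.,   8.,  31.]), 0.68), (array([ 438., -253.,   21.]), 0.65), (array([505., 142.,  22.]), 0.42)]
grip_rod []
clip [(array([462.,   8.,  36.]), 0.69), (array([452., 173.,  20.]), 0.64)]
eraser []
roll [(array([ 517., -158.,   27.]), 0.61)]
marker [(array([533.,  38.,   6.]), 0.72), (array([ 555., -353.,   13.]), 0.64)]
calculator []
bed [(array([532.,  37.,  13.]), 0.75), (array([554.,  43.,  63.]), 0.23)]
top dict_keys(['pixels', 'range_z', 'fx', 'fy', 'cx', 'cy', 'origin', 'orientation', 'shot']) [ 268.3189285    34.61816641 1669.11159731]
note_pad [(array([471.,  18.,  29.]), 0.69), (array([492., 296.,  26.]), 0.57), (array([ 447., -240.,   19.]), 0.47)]
grip_rod [(array([558.,  64.,  71.]), 0.88), (array([528.,  67.,   8.]), 0.58)]
clip [(array([448., 176.,  18.]), 0.48)]
eraser [(array([509., 150.,  24.]), 0.43)]
roll [(array([ 523., -154.,   34.]), 0.5), (array([623., 457.,  12.]), 0.44)]
marker [(array([ 559., -352.,   14.]), 0.63)]
calculator [(array([622., 455.,  12.]), 0.86)]
bed [(array([530.,  64.,  14.]), 0.73), (array([512., 149.,  22.]), 0.24)]
```

```bash
python3 - <<'E'
import cv2
a=cv2.imread("pics/top0.png"); cv2.imwrite("pics/top0b.png",cv2.resize(a,(768,576),interpolation=cv2.INTER_CUBIC))
a=cv2.imread("pics/scene0.png"); cv2.imwrite("pics/scene0b.png",cv2.resize(a,(768,576),interpolation=cv2.INTER_CUBIC))
E
```

```text
(no output)
```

View pics/top0b.png

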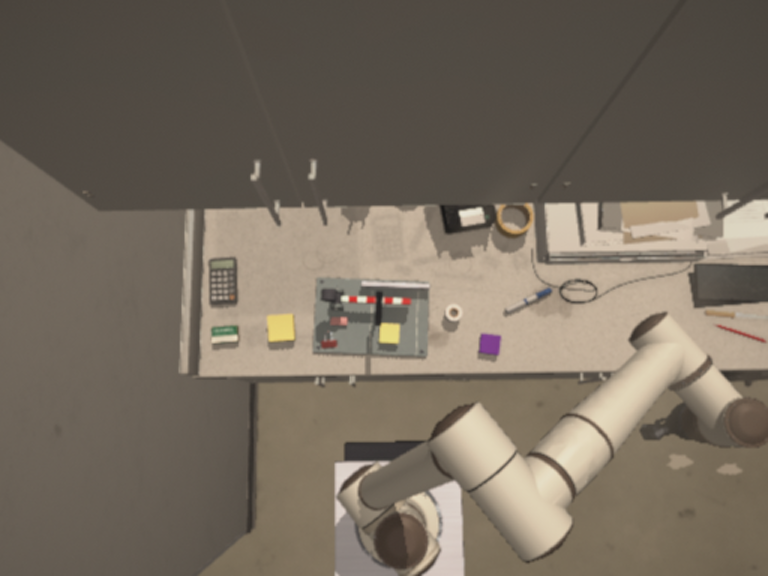

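View pics/scene0b.png

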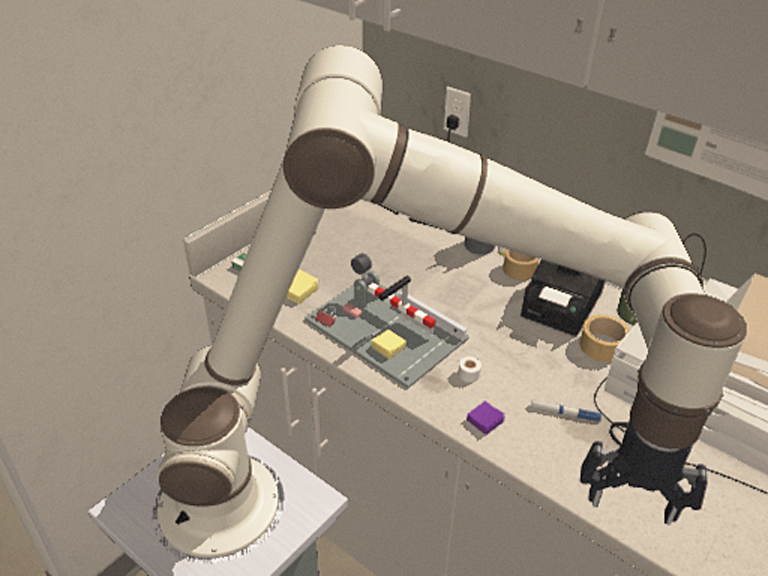

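The top view shows the bed at about (315–428, 277–357), the small yellow pad at (390, 333), the rod at (379, 308), and the boom along (342–410, 300). A bigger yellow pad sits at (281, 328) and is the decoy. Next I'll measure the bed pose.

```bash
python3 - <<'E'
from h import *
for n in ("top","scene"):
    im=eyes.get_image(n); P=cloud(im); px=im["pixels"].astype(int); b,g,r=[px[...,i] for i in range(3)]
    np.save(f"{n}_P.npy",P); np.save(f"{n}_px.npy",px)
    roi=(P[...,0]>350)&(P[...,0]<720)&(P[...,1]>-160)&(P[...,1]<280)
    def rect(m,name):
        q=P[m][:,:2].astype(np.float32)
        if len(q)<5: print(n,name,len(q));return
        (c,s,a)=cv2.minAreaRect(q); print(n,name,len(q),"c",np.round(c,1),"s",np.round(s,1),"a",round(a,2),"z",np.round(np.percentile(P[m][:,2],[5,50,95]),1))
    hsv=cv2.cvtColor(im["pixels"],cv2.COLOR_BGR2HSV).astype(int)
    yel=roi&(hsv[...,0]>18)&(hsv[...,0]<35)&(hsv[...,1]>110)&(P[...,1]<120)
    rect(yel,"pad")
    rod=roi&(P[...,2]>100)&(P[...,2]<150)&(px.max(-1)<70); rect(rod,"rod")
    red=roi&((hsv[...,0]<8)|(hsv[...,0]>172))&(hsv[...,1]>130)&(P[...,2]>45); rect(red,"red boom")
    hi=roi&(P[...,2]>50)&(P[...,2]<75); rect(hi,"hi")
    print(np.round(P[130:310:1][:0]))
    crop=px[170:250,195:300].astype(np.uint8) if n=="top" else im["pixels"][150:270,190:330]
    cv2.imwrite(f"pics/{n}_crop.png",cv2.resize(crop,None,fx=6 if n=="top" else 5,fy=6 if n=="top" else 5,interpolation=cv2.INTER_NEAREST))
P=np.load("top_P.npy"); print("cabinet z (top rows)",[np.round(P[v,256]) for v in (20,60,100,130,135,140)])
E
```

```text
top pad 131 c [473.7  15.3] s [46.4 48.3] a 85.91 z [22.2 29.  35.9]
top rod 95 c [526.1 107. ] s [145.5  80.7] a 87.04 z [110.1 129.4 137.4]
top red boom 66 c [555.5  36.8] s [153.8  13.6] a 87.0 z [56.1 61.1 67.5]
top hi 236 c [565.7  64.5] s [ 56.  207.8] a 3.29 z [53.9 62.4 71.8]
[]
scene pad 122 c [475.1  13.3] s [53.  53.5] a 87.35 z [13.1 24.2 30.5]
scene rod 132 c [523.4 106.8] s [154.1  81.5] a 88.24 z [101.7 128.1 134.9]
scene red boom 143 c [524.4  39.9] s [161.3  82.4] a 88.16 z [48.1 60.3 65.9]
scene hi 376 c [547.9  61.9] s [205.2  59.1] a 80.96 z [52.  61.9 72.5]
[]
cabinet z (top rows) [array([ 625.,   27., 1121.]), array([ 625.,   27., 1007.]), array([624.,  26., 843.]), array([623.,  26., 663.]), array([623.,  26., 626.]), array([814.,  21.,   1.])]
```

View pics/top_crop.png

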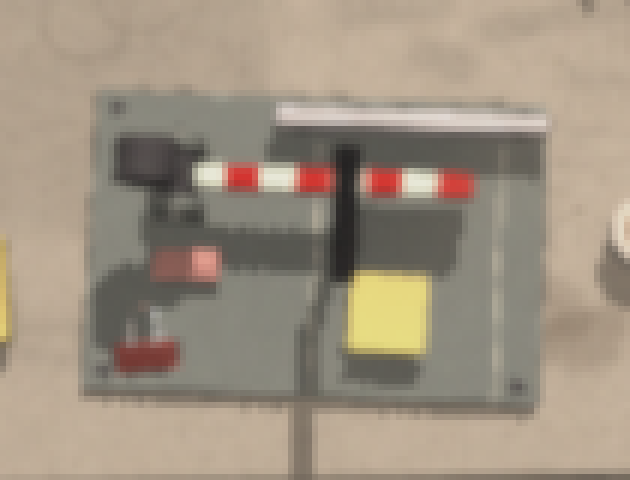

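View pics/scene_crop.png

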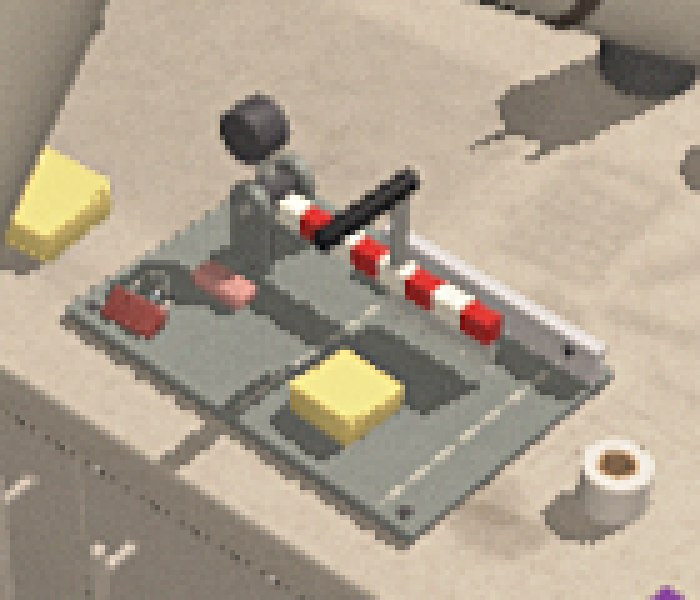

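```bash
python3 - <<'E'
from h import *
im=eyes.get_image("top")
c=[((97,92),(65,210)),((549,102),(65,-90)),((535,412),(-135,-90)),((84,393),(-135,210))]
W=[];B=[]
for (x,y),b in c:
    w=px2w(im,195+x/6-.5,170+y/6-.5,10); W.append(w[:2]);B.append(b);print(np.round(w,1))
W=np.array(W);B=np.array(B,float)
H,_,_=None,None,None
def fit(W,B):
    w0=W.mean(0);b0=B.mean(0);r,_=R.align_vectors(np.c_[W-w0,W[:,:1]*0],np.c_[B-b0,W[:,:1]*0])
    a=r.as_rotvec()[2];M=r.as_matrix()[:2,:2];return a,w0-M@b0
a,o=fit(W,B);print("yaw",a,"o",o);M=np.array([[np.cos(a),-np.sin(a)],[np.sin(a),np.cos(a)]])
print("resid",np.round((W-o)@M-B,1))
def tob(p):return np.round(M.T@(np.array(p[:2])-o),1)
px=lambda x,y,z:px2w(im,195+x/6-.5,170+y/6-.5,z)
print("gauge top face pts",tob(px(275,127,40)),tob(px(548,131,40)))
print("boom tip",tob(px(472,184,62)),"rod ends",tob(px(346,146,133)),tob(px(343,280,133)))
print("pad corners",[tob(px(*q,28)) for q in ((350,270),(430,275),(426,355),(347,350))])
print("pad fit",tob((473.7,15.3)),tob((475,13.3)),"clip",tob(px(147,355,25)),"lane",tob(px(503,145,10)),tob(px(495,400,10)),tob(px(318,225,10)))
for n in("top","scene"):
    P=np.load(f"{n}_P.npy");x=np.load(f"{n}_px.npy")
    m=(P[...,2]>112)&(P[...,2]<145)&(x.max(-1)<75)&(P[...,0]>400)&(P[...,0]<700)&(P[...,1]<85)&(P[...,1]>-50)
    q=P[m];print(n,len(q),"rod cloud",tob(q.mean(0)),[tob(v) for v in (q[q[:,0].argmin()],q[q[:,0].argmax()])],q[:,2].mean())
E
```

```text
[628.  204.5  10. ]
[616.4 -95.4  10. ]
[411.3 -80.4  10. ]
[427.9 212.4  10. ]
yaw -0.050266159344929305 o [552.84929418  -1.41170196]
resid [[-0.3 -0.6]
 [ 3.2 -0.7]
 [-2.4  4. ]
 [-0.6 -2.7]]
gauge top face pts [39.1 88.9] [ 42.6 -88.4]
boom tip [  2.  -39.2] rod ends [10.2 41.1] [-72.6  40. ]
pad corners [array([-51.3,  37. ]), array([-52.7, -14.9]), array([-104.8,  -13.9]), array([-103.4,   37.1])]
pad fit [-79.9  12.7] [-78.5  10.8] clip [-110.9  166.2] lane [ 38.2 -60.9] [-130.5  -59.9] [-19.6  59.2]
top 80 rod cloud [-32.7  40.9] [array([-72.6,  38.8]), array([ 7.6, 49.1])] 130.7935944035775
scene 95 rod cloud [-37.6  37.1] [array([-74.4,  41.6]), array([10.3, 39.1])] 130.5407406562762
```

move_arm(
  deltas="0 0 0 0 0 0.151; 0 0 0 0 0 0.151; 0 0 0 0 0 0.151; -2 4 0 0 0 0; -2 5 0 0 0 0; -2 5 0 0 0 0; -2 5 0 0 0 0; -2 5 0 0 0 0; -2 5 0 0 0 0; -2 5 0 0 0 0; -2 5 0 0 0 0; -2 5 0 0 0 0",
  grip=0,
)

```text
clock: 2.55
position: [447.9, -141.5, 231.7]
ee_rot: [0.024, 1.0, -0.0, 0.001]
contact_force: [0.1, 0.3, -0.3]
gripper_width: 0.2
```

```bash
cat >> h.py <<'E'
A=-0.0503;O=np.array([552.85,-1.41]);M=np.array([[np.cos(A),-np.sin(A)],[np.sin(A),np.cos(A)]])
def tob(p): return M.T@(np.array(p[:2])-O)
def st():
    s=telemetry.read_state(); Rm=R.from_quat(s["ee_rot"]).as_matrix()
    print("t",round(float(s["clock"]),2),"bed",np.round(tob(s["position"]),1),"z",round(float(s["position"][2]),1),"F",np.round(M.T@s["contact_force"][:2],1),round(float(s["contact_force"][2]),1),"w",round(float(s["gripper_width"]),1))
    print("tool axes in bed: x",np.round(np.r_[M.T@Rm[:2,0],Rm[2,0]],3),"y",np.round(np.r_[M.T@Rm[:2,1],Rm[2,1]],3),"j",np.round(s["joints"],2))
    return s
E
python3 - <<'E'
from h import *
st(); im=eyes.get_image("wrist"); print(np.round(im["tool_from_camera"],2))
E
```

```text
t 2.55 bed [ -97.8 -145.2] z 231.7 F [0.1 0.3] -0.3 w 0.2
tool axes in bed: x [-1.    -0.003 -0.001] y [-0.003  1.    -0.   ] j [ 0.04  0.12 -0.36  0.   -1.1  -1.66]
[[   0.      0.95    0.33   84.56]
 [   1.     -0.      0.      0.48]
 [   0.      0.33   -0.95 -143.08]
 [   0.      0.      0.      1.  ]]
```

move_arm(
  deltas="-0.7 3 1 0 0 0; -0.7 3 2 0 0 0; -0.7 3 3 0 0 0; -0.6 2.5 2.5 0 0 0; -0.6 2 2.5 0 0 0; -0.5 1 1.6 0 0 0; 0 0 0 0 0 0",
)

```text
clock: 3.48
position: [491.8, -0.1, 104.4]
ee_rot: [0.023, 1.0, -0.0, -0.001]
contact_force: [0.2, 1.1, 0.2]
gripper_width: 0.2
```

```bash
python3 - <<'E'
from h import *
st()
im=eyes.get_image("scene"); cv2.imwrite("pics/s1.png",cv2.resize(im["pixels"][120:290,150:360],None,fx=3.5,fy=3.4))
im=eyes.get_image("wrist"); cv2.imwrite("pics/w1.png",im["pixels"])
E
```

```text
t 3.48 bed [-61.   -1.8] z 104.4 F [0.2 1.1] 0.2 w 0.2
tool axes in bed: x [-1.    -0.004  0.002] y [-0.004  1.    -0.001] j [ 0.33  0.3  -0.48  0.   -0.79 -1.95]
```

View pics/s1.png

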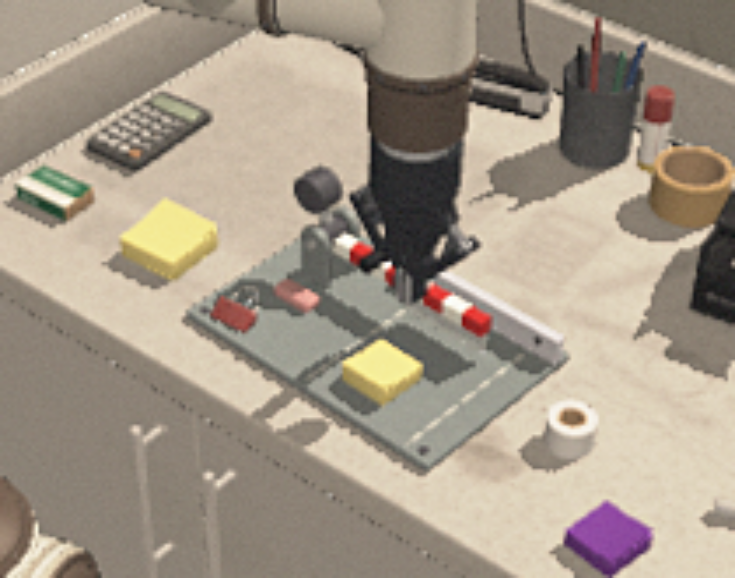

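View pics/w1.png

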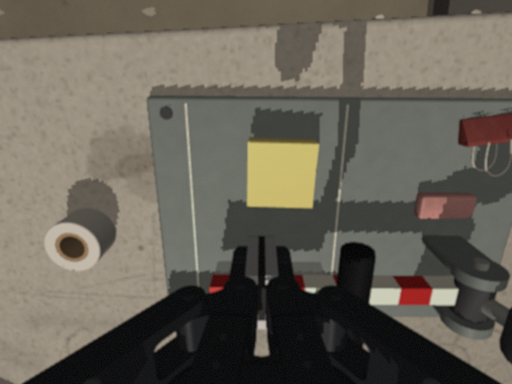

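The scene view shows the closed fingertips right of the black rod, over the lane. The wrist view agrees, with the fingers at (262, 290), the rod at (357, 270) and the pad at (283, 175). Now I'll push along the arc.

move_arm(
  deltas="0 1 -0.4 0 0 0; 0 1 -0.3 0 0 0; 0 0.85 -1.05 0 0 0; 0 0.85 -1.05 0 0 0; 0 0.95 -0.85 0 0 0; 0 0.95 -0.85 0 0 0; 0 1.1 -0.65 0 0 0; 0 1.1 -0.65 0 0 0",
)

```text
clock: 4.58
position: [496.4, 76.1, 167.5]
ee_rot: [0.023, 1.0, -0.002, 0.001]
contact_force: [-2.9, -8.0, 14.1]
gripper_width: -0.0
```

```bash
python3 - <<'E'
from h import *
st()
im=eyes.get_image("scene"); cv2.imwrite("pics/s2.png",cv2.resize(im["pixels"][120:290,150:360],None,fx=3.5,fy=3.4))
E
```

```text
t 4.58 bed [-60.3  74.5] z 167.5 F [-2.5 -8.1] 14.1 w -0.0
tool axes in bed: x [-1.    -0.005 -0.003] y [-0.005  1.    -0.004] j [ 0.48  0.24 -0.39  0.01 -0.95 -2.1 ]
```

View pics/s2.png

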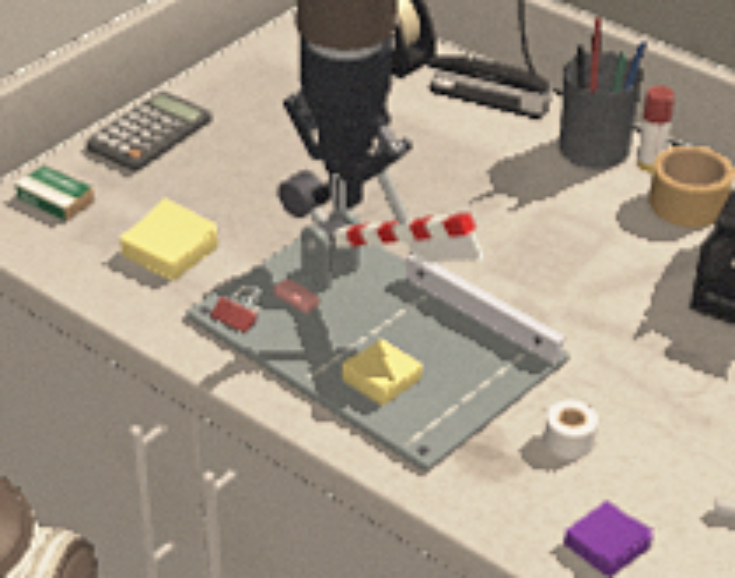

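The guard is about half raised. There is an upward force of 14 N on the tool, so the rod sits too high on the finger. I'll raise the tool relative to the rod and continue.

move_arm(
  deltas="0 0 -0.6 0 0 0; 0 0.5 -0.6 0 0 0; 0 1 -0.5 0 0 0",
)

```text
clock: 5.0
position: [496.4, 93.0, 180.7]
ee_rot: [0.024, 1.0, -0.0, -0.0]
contact_force: [-0.5, -1.2, 0.5]
gripper_width: 0.2
```

```bash
python3 - <<'E'
from h import *
st()
E
```

```text
t 5.0 bed [-61.2  91.4] z 180.7 F [-0.5 -1.2] 0.5 w 0.2
tool axes in bed: x [-1.    -0.003  0.   ] y [-0.003  1.    -0.   ] j [ 0.51  0.23 -0.36  0.   -0.99 -2.13]
```

move_arm(
  deltas="0 0.8 0.2 0 0 0; 0 1 0.3 0 0 0; 0 1 0.1 0 0 0; 0 0 0 0 0 0",
)

```text
clock: 5.5
position: [500.1, 119.8, 185.6]
ee_rot: [0.021, 1.0, -0.002, 0.005]
contact_force: [-17.8, -9.0, 51.6]
gripper_width: 0.0
```

```bash
python3 - <<'E'
from h import *
st()
im=eyes.get_image("scene"); cv2.imwrite("pics/s3.png",cv2.resize(im["pixels"][120:290,150:360],None,fx=3.5,fy=3.4))
E
```

```text
t 5.5 bed [-58.8 118.4] z 185.6 F [-17.4  -9.8] 51.6 w 0.0
tool axes in bed: x [-1.    -0.009 -0.009] y [-0.009  1.    -0.003] j [ 0.56  0.23 -0.34  0.01 -0.99 -2.17]
```

View pics/s3.png

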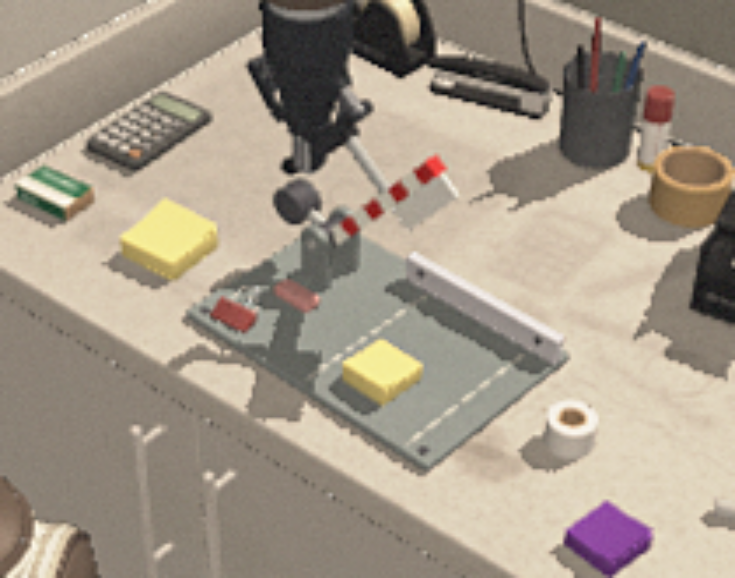

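The fingertip has ridden onto the top of the rod (Fz 52 N). I'll lift clear straight away and try again with the finger deeper.

move_arm(
  deltas="0 0 -2 0 0 0; 0 0 -2 0 0 0; 0 0 -1 0 0 0",
)

```text
clock: 5.92
position: [498.2, 121.5, 225.2]
ee_rot: [0.023, 1.0, 0.001, 0.001]
contact_force: [0.5, -0.8, 0.0]
gripper_width: 0.1
```

```bash
python3 - <<'E'
from h import *
st()
im=eyes.get_image("scene"); cv2.imwrite("pics/s4.png",cv2.resize(im["pixels"][120:290,150:360],None,fx=3.5,fy=3.4))
im=eyes.get_image("wrist"); cv2.imwrite("pics/w4.png",im["pixels"])
E
```

```text
t 5.92 bed [-60.8 120. ] z 225.2 F [ 0.5 -0.8] 0.0 w 0.1
tool axes in bed: x [-1.    -0.004 -0.001] y [-0.004  1.     0.001] j [ 0.56  0.2  -0.27 -0.   -1.1  -2.17]
```

View pics/s4.png

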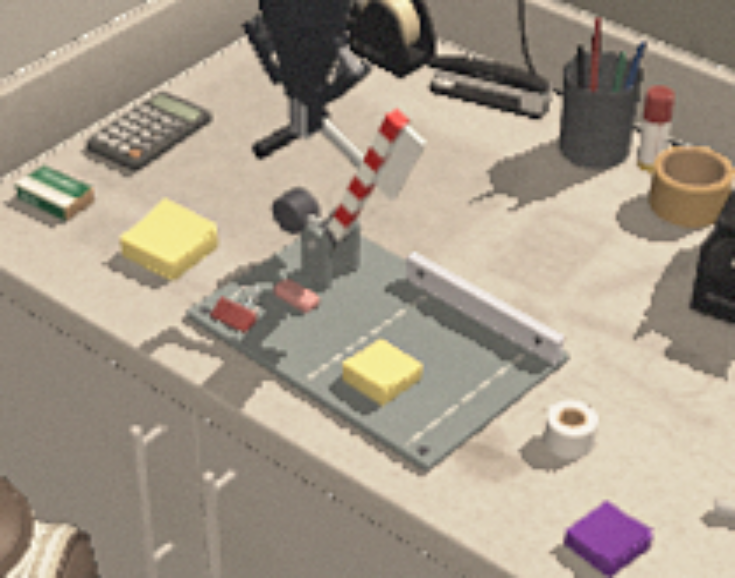

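View pics/w4.png

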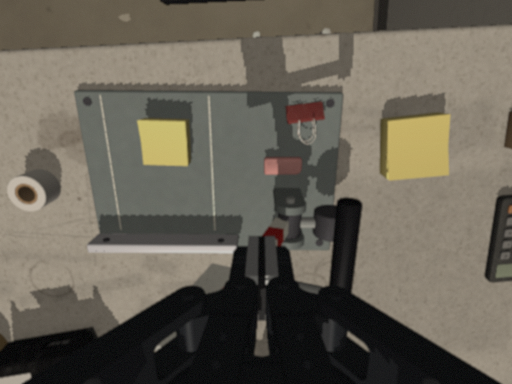

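The guard has passed its balance point and is falling left; the rod is already left of the fingers. I'll withdraw to the right, toward a point behind the pad.

move_arm(
  deltas="1 -2 0 0 0 0; 1 -2 0 0 0 0; 1 -2 0 0 0 0; 1 -2 0 0 0 0; 1 -1.5 0 0 0 0; 1 -1.2 0 0 0 0; 1 0 0 0 0 0; 0 0 0 0 0 0; 0 0 0 0 0 0; 0 0 0 0 0 0; 0 0 0 0 0 0; 0 0 0 0 0 0",
  grip=2.5,
)

```text
clock: 7.52
position: [422.9, 17.2, 224.2]
ee_rot: [0.024, 1.0, -0.0, -0.0]
contact_force: [0.2, -0.3, -0.1]
gripper_width: 25.0
```

```bash
python3 - <<'E'
from h import *
st()
im=eyes.get_image("scene"); cv2.imwrite("pics/s5.png",cv2.resize(im["pixels"][120:290,150:360],None,fx=3.5,fy=3.4))
s=telemetry.read_state(); im=eyes.get_image("wrist"); cv2.imwrite("pics/w5.png",im["pixels"])
Rm=R.from_quat(s["ee_rot"]).as_matrix(); T=im["tool_from_camera"]; C=np.array(T); 
v,u=np.mgrid[0:384,0:512]; r=im["range_z"]
d=np.stack([(u-im["cx"])/im["fx"],-(v-im["cy"])/im["fy"],-np.ones_like(r)],-1)*r[...,None]
P=(d@C[:3,:3].T+C[:3,3])@Rm.T+s["position"]
hsv=cv2.cvtColor(im["pixels"],cv2.COLOR_BGR2HSV).astype(int)
b=(P[...,:2]-O)@M
m=(hsv[...,0]>18)&(hsv[...,0]<35)&(hsv[...,1]>100)&(b[...,1]<70)&(b[...,1]>-60)&(abs(b[...,0])<150)
q=b[m].astype(np.float32); print("pad",len(q),cv2.minAreaRect(q),np.percentile(P[m][:,2],[5,50,95]),q.min(0),q.max(0))
E
```

```text
t 7.53 bed [-130.7   12.1] z 224.2 F [ 0.2 -0.3] -0.1 w 25.0
tool axes in bed: x [-1.    -0.003  0.   ] y [-0.003  1.    -0.   ] j [ 0.43  0.04 -0.46 -0.   -1.07 -2.05]
pad 1809 ((-101.63311767578125, 6.323951721191406), (107.11871337890625, 93.08759307861328), 89.14557647705078) [20.90325679 29.91824615 33.82321127] [-148.27293  -46.61682] [-54.958565  60.489517]
```

View pics/s5.png

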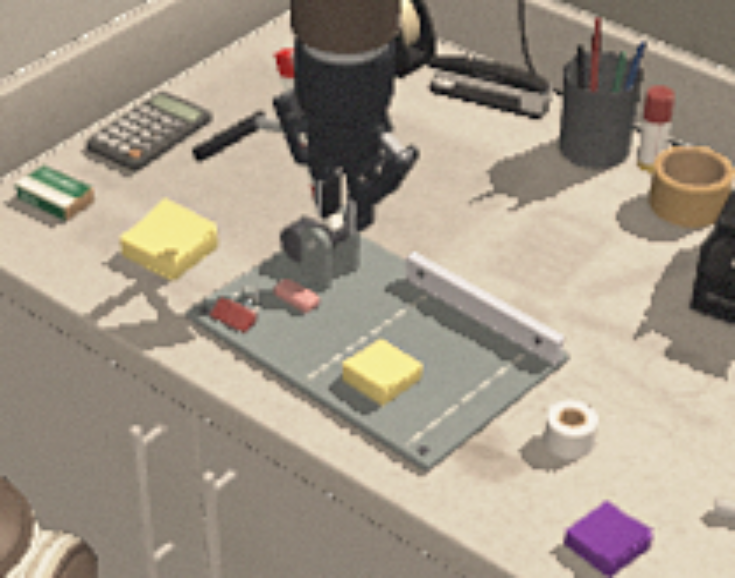

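View pics/w5.png

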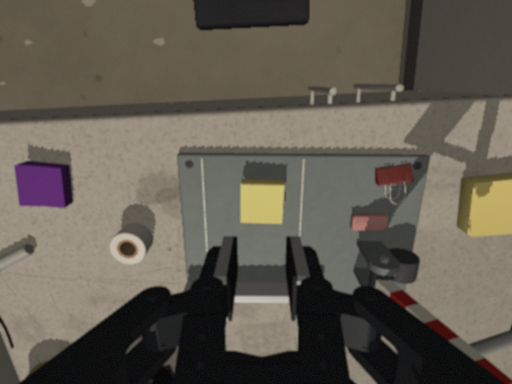

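The guard stands fully over to the left; the boom is at upper left and the rod at (228, 135). The wrist view centres the pad at (262, 202), between the fingertips. I'll refine the pad, then descend behind it.

```bash
cat >> h.py <<'E'
def padw(save=None):
    s=telemetry.read_state(); im=eyes.get_image("wrist")
    if save: cv2.imwrite(save,im["pixels"])
    Rm=R.from_quat(s["ee_rot"]).as_matrix(); C=np.array(im["tool_from_camera"])
    hsv=cv2.cvtColor(im["pixels"],cv2.COLOR_BGR2HSV)
    m=cv2.inRange(hsv,(20,90,90),(34,255,255)); n,l,stt,cen=cv2.connectedComponentsWithStats(m)
    o=C[:3,3]@Rm.T+s["position"]
    for i in range(1,n):
        if stt[i,4]<200: continue
        v,u=np.nonzero(l==i)
        d=np.stack([(u-im["cx"])/im["fx"],-(v-im["cy"])/im["fy"],-np.ones(len(u))],-1)@C[:3,:3].T@Rm.T
        p=o+d*((29-o[2])/d[:,2])[:,None]; b=((p[:,:2]-O)@M).astype(np.float32)
        print("yellow",stt[i,4],[np.round(x,2) for x in cv2.minAreaRect(b)],np.round(b.min(0)),np.round(b.max(0)))
E
python3 - <<'E'
from h import *
padw()
E
```

```text
yellow 2664 [array([-73.78, 278.55]), array([72.48, 66.3 ]), np.float64(6.66)] [-112.  247.] [-38. 316.]
yellow 1730 [array([-80.24,  13.34]), array([49.13, 51.81]), np.float64(88.96)] [-106.  -12.] [-54.  38.]
```

move_arm(
  deltas="0 0 3 0 0 0; 0 0 5 0 0 0; 0 0 5 0 0 0; 0 0 4 0 0 0; 0 0 2 0 0 0; 0 0 1 0 0 0; 0 0 0 0 0 0",
)

```text
clock: 8.55
position: [422.9, 17.1, 24.2]
ee_rot: [0.024, 1.0, -0.0, -0.0]
contact_force: [0.1, -0.9, 1.0]
gripper_width: 25.2
```

```bash
python3 - <<'E'
from h import *
st(); padw("pics/w6.png")
im=eyes.get_image("scene"); cv2.imwrite("pics/s6.png",cv2.resize(im["pixels"][120:290,150:360],None,fx=3.5,fy=3.4))
E
```

```text
t 8.55 bed [-130.7   12. ] z 24.2 F [ 0.2 -0.9] 1.0 w 25.2
tool axes in bed: x [-1.    -0.003  0.001] y [-0.003  1.    -0.   ] j [ 0.43  0.34 -0.73  0.   -0.5  -2.05]
yellow 4249 [array([-88.42,  12.63]), array([47.48, 41.74]), np.float64(0.22)] [-112.   -8.] [-65.  34.]
```

View pics/s6.png

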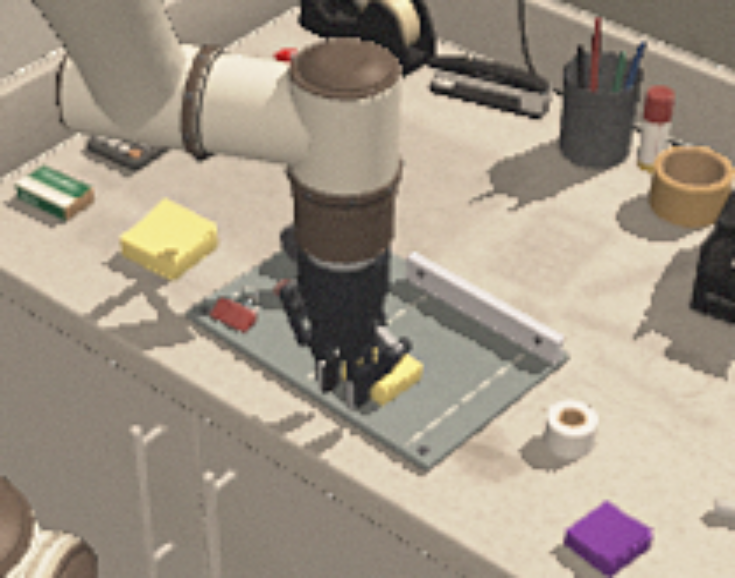

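View pics/w6.png

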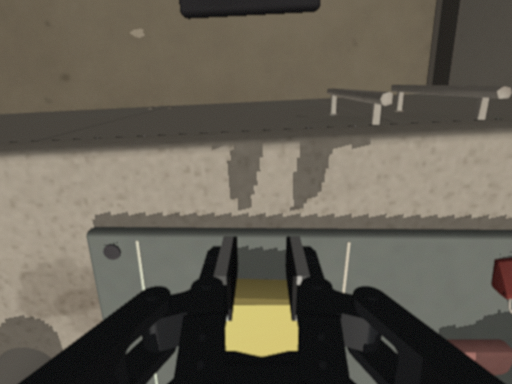

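move_arm(
  deltas="0 0 0.5 0 0 0; 0 0 0.4 0 0 0; -1 0 0 0 0 0; -0.7 0 0 0 0 0; -0.8 0 0 0 0 0; -1 0 0 0 0 0; -1 0 0 0 0 0; -1 0 0 0 0 0; -1 0 0 0 0 0; -1 0 0 0 0 0; -0.5 0 0 0 0 0; 0 0 0 0 0 0",
)

```text
clock: 10.15
position: [503.4, 13.5, 15.3]
ee_rot: [0.024, 1.0, 0.0, 0.0]
contact_force: [-0.1, 0.0, -0.1]
gripper_width: 25.4
```

```bash
python3 - <<'E'
from h import *
st(); padw("pics/w7.png")
im=eyes.get_image("scene"); cv2.imwrite("pics/s7.png",cv2.resize(im["pixels"][120:290,150:360],None,fx=3.5,fy=3.4))
E
```

```text
t 10.15 bed [-50.2  12.4] z 15.3 F [-0.1  0. ] -0.1 w 25.4
tool axes in bed: x [-1.    -0.003 -0.001] y [-0.003  1.     0.   ] j [ 0.35  0.46 -0.54  0.   -0.57 -1.97]
yellow 5296 [array([-21.72,  12.99]), array([56.01, 39.22]), np.float64(0.18)] [-50.  -7.] [ 6. 33.]
```

View pics/s7.png

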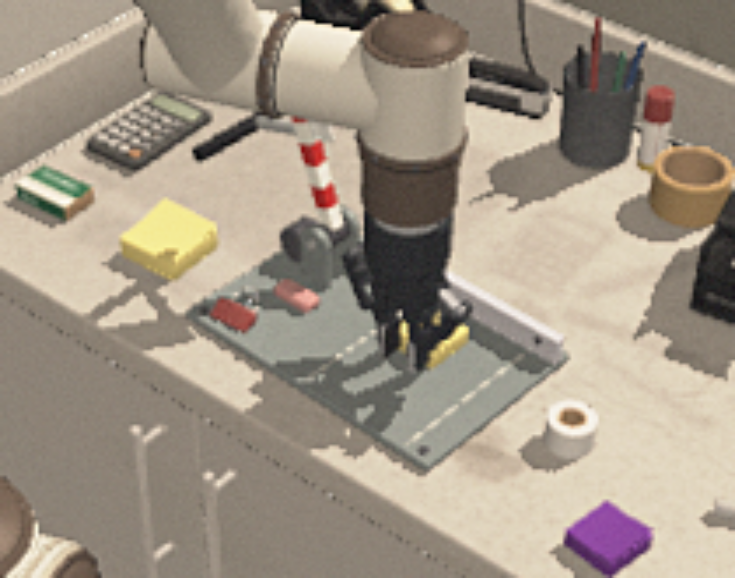

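View pics/w7.png

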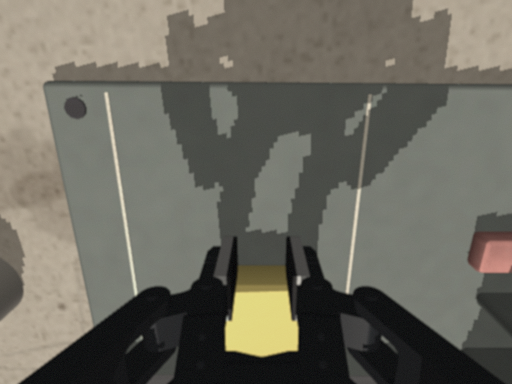

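The pad moves squarely ahead of the fingers, and the guard still stands. I'll continue slowly to the gauge.

move_arm(
  deltas="-0.8 0 0 0 0 0; -0.8 0 0 0 0 0; -0.5 0 0 0 0 0; -0.3 0 0 0 0 0; 0 0 0 0 0 0",
)

```text
clock: 10.88
position: [527.2, 12.3, 15.3]
ee_rot: [0.024, 1.0, 0.0, 0.0]
contact_force: [0.5, 0.5, -0.1]
gripper_width: 25.1
```

move_arm(
  deltas="-0.2 0 0 0 0 0; -0.2 0 0 0 0 0; -0.1 0 0 0 0 0; 0 0 0 0 0 0",
)

```text
clock: 11.38
position: [531.9, 12.0, 15.3]
ee_rot: [0.024, 1.0, 0.0, 0.0]
contact_force: [0.1, 0.4, -0.3]
gripper_width: 24.8
```

```bash
python3 - <<'E'
from h import *
st(); padw("pics/w8.png")
im=eyes.get_image("scene"); cv2.imwrite("pics/s8.png",cv2.resize(im["pixels"][150:250,220:330],None,fx=6,fy=6))
E
```

```text
t 11.38 bed [-21.6  12.4] z 15.3 F [0.1 0.4] -0.3 w 24.8
tool axes in bed: x [-1.    -0.003 -0.   ] y [-0.003  1.     0.   ] j [ 0.33  0.49 -0.47  0.   -0.61 -1.95]
yellow 5341 [array([ 6.61, 13.02]), array([56.55, 39.22]), np.float64(0.2)] [-22.  -7.] [35. 33.]
```

View pics/s8.png

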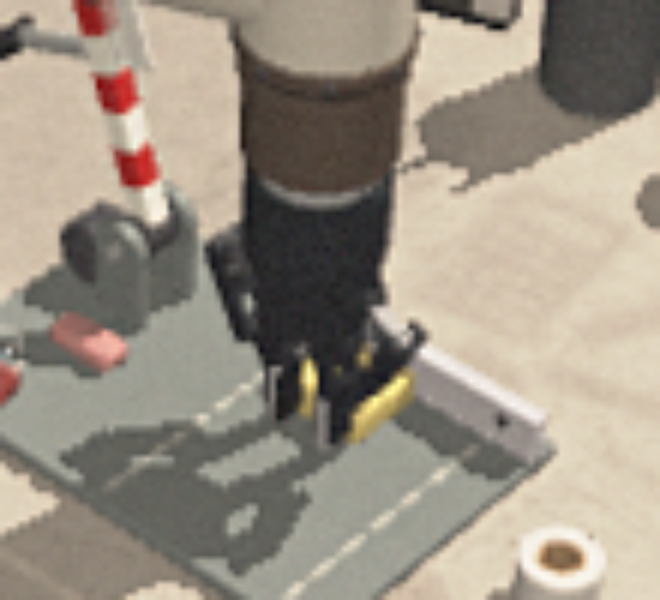

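move_arm(
  deltas="-0.1 0 0 0 0 0; -0.1 0 0 0 0 0; 0 0 0 0 0 0",
)

```text
clock: 11.85
position: [533.6, 11.8, 15.3]
ee_rot: [0.024, 1.0, -0.0, -0.0]
contact_force: [-1.3, 0.3, 0.8]
gripper_width: 25.1
```

move_arm(
  deltas="-0.1 0 0 0 0 0; -0.1 0 0 0 0 0; 0 0 0 0 0 0",
)

```text
clock: 12.22
position: [533.6, 11.6, 15.0]
ee_rot: [0.024, 1.0, -0.0, -0.002]
contact_force: [-5.1, 1.4, 3.8]
gripper_width: 24.9
```

The force rises and the TCP has stopped advancing, so the pad is on the gauge. I'll back off and check.

move_arm(
  deltas="0.4 0 0 0 0 0; 1.5 0 0 0 0 0; 2.5 0 0 0 0 0; 3 0 -1 0 0 0; 3 0 -3 0 0 0; 2 0 -5 0 0 0; 0 0 -5 0 0 0; 0 0 -5 0 0 0; 0 0 0 0 0 0",
)

```text
clock: 13.35
position: [413.8, 18.5, 209.2]
ee_rot: [0.023, 1.0, 0.002, 0.005]
contact_force: [-0.2, 1.2, -0.5]
gripper_width: 25.2
```

```bash
python3 - <<'E'
from h import *
st(); padw("pics/w9.png")
im=eyes.get_image("scene"); cv2.imwrite("pics/s9.png",cv2.resize(im["pixels"][150:250,220:330],None,fx=6,fy=6))
im=eyes.get_image("top"); cv2.imwrite("pics/t9.png",cv2.resize(im["pixels"][170:250,195:300],None,fx=6,fy=6))
E
```

```text
t 13.35 bed [-139.9   12.9] z 209.2 F [-0.2  1.2] -0.5 w 25.2
tool axes in bed: x [-1.    -0.004 -0.01 ] y [-0.004  1.     0.004] j [ 0.44  0.03 -0.51  0.   -1.02 -2.06]
yellow 2543 [array([-73.98, 275.  ]), array([74.28, 60.7 ]), np.float64(7.48)] [-113.  246.] [-37. 310.]
yellow 1497 [array([12.28, 13.72]), array([54.41, 51.08]), np.float64(0.04)] [-15. -12.] [40. 39.]
```

View pics/w9.png

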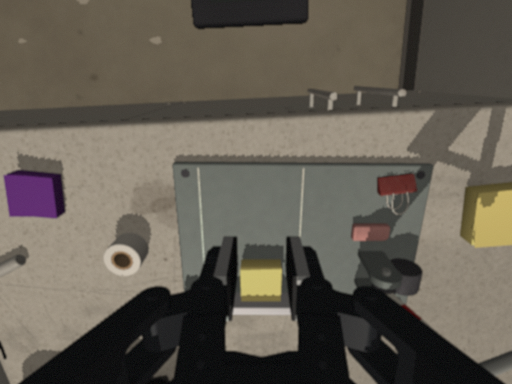

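View pics/s9.png

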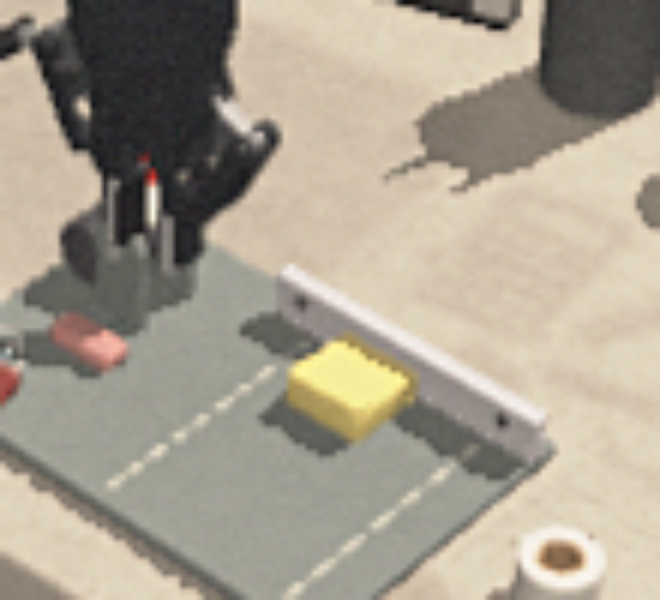

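View pics/t9.png

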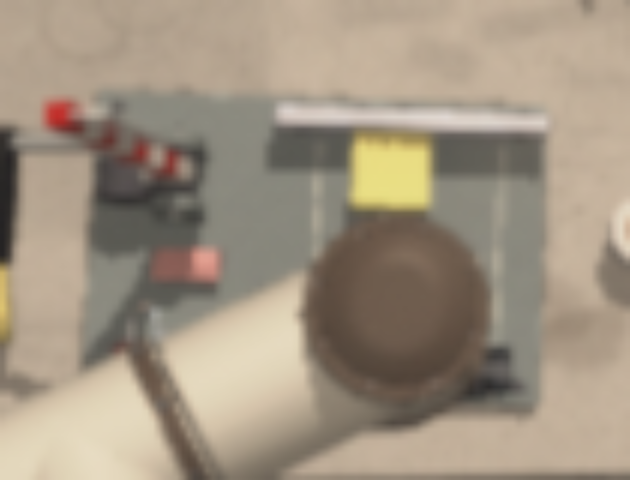

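```bash
python3 - <<'E'
from h import *
arm.job_done()
E
```

```text
the job is handed in; nothing more can be done
```

The guard arm is raised and stays up by itself, and the yellow pad sits flush against the back gauge. I handed the job in at about 13.4 s.

**Guard:** I pushed the grip rod left along its arc with closed fingers. Late in the push the fingertip rode up onto the rod. The wrist force peaked at about 55 N as read, against the 120 N limit. I lifted clear, and by then the arm was past its balance point and fell over to the left. All later pictures that show the arm have it raised. I had no joint readout, so its angle is judged by eye.

**Pad:** I opened the fingers to 25 mm, lowered them behind the pad and pushed it along the lane. I stopped when the force rose to about 5 N and the tool stopped advancing, then backed off.
- **Position:** in the last wrist picture the pad's far edge is at bed x ≈ 40 mm and its y ≈ 13 mm.
- **Squareness:** it is square to within about 0.01 rad.
- **Disagreement:** the picture's box centre for the pad was x ≈ 12 mm, but that box includes some of its near side face. The finger position puts its origin at about 16 mm. Both are within the 10 to 20 mm allowed.

**Bystanders:** the roll, clip and eraser look unmoved in the last pictures. I did not measure any bystander again. The marker and calculator are only partly visible or out of view there, and the arm went nowhere near them after its first move.

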